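# Clamp a candy mould on the vibrating table and start it

## Task

The hardened lollipops have to be shaken loose: carry the mould by its handle, keeping it upright, onto the bed of the vibrating table, centred lengthwise between the two jaws, and let go. Turn the crank clockwise until the blue jaw grips the mould firmly against the fixed jaw, then throw the red-ball lever into the notch marked by the green clip, and finally press the green start button on the control box all the way in. Leave the mould clamped and the lever in its notch, and do not shove the things standing around.

Things in the scene. Friction and masses are not known exactly. Their poses are not given: they have to be found in the camera images.
- shaker: Vibrating table, fixed, grey, 200 (x) by 410 (y) mm, body 50 mm high. Origin: underside centre; x points away from the robot at yaw 0, y to the left. Along its y: crank axis (-165 mm), blue moving jaw, steel bed, fixed jaw (face at +50 mm), lever gate (two grey cheeks, y 110 to 190 mm, x within 75 mm, top at z = 100 mm). The lever stands at y = 140 mm.
- bed (a point): Point on the bed's surface (z = 50 mm) midway between the fixed jaw's face and the fully open moving jaw's face; those faces are then 115 mm apart (along the shaker's y). Axes as the shaker's.
- fixed_jaw: Fixed jaw: dark steel with a rubber face, 110 long (x), 30 thick, 36 mm tall. Origin at the foot of its gripping face, which looks to the shaker's -y.
- jaw: Blue moving jaw, 110 long (x), 25 thick, 36 mm tall, with a rubber pad in front that springs back up to 4 mm. Origin at the foot of the pad's gripping face, which looks to the shaker's +y; moves along the shaker's y.
- crank (a joint): Crank angle (rad), moves the jaw 10 mm per radian (0 = fully open). Grows clockwise seen from above and closes the jaw. At 0 the crank arm points to the shaker's -x; the arm's angle from the shaker's +x is pi - value. At 4.5 the pad touches a mould that lies against the fixed jaw, at 4.7 to 4.9 it grips firmly; the crank turns with about 3 N and stays where it is left.
- crank_axis (a point): Point on the crank's upright axis at the height where the handle is gripped (120 mm above the work surface).
- crank_handle (a point): Middle of the upright black crank handle, 26 mm thick and 60 mm tall (from 86 to 146 mm above the work surface), which spins freely; it circles 55 mm from the crank axis. The steel arm lies under it, top at 86 mm.
- lever (a joint): Lever angle (rad). The lever swings in the shaker's x-z plane about lever_pivot; its lean from upright toward the shaker's +x is value - 0.48. Spring detents hold it at 0 (off), 0.32, 0.64 and 0.96; let go within about 0.1 of one it snaps in.
- lever_pivot (a point): Pivot of the lever, hidden in the machine, 20 mm above the work surface; the pivot axis is along the shaker's y.
- lever_ball (a point): Centre of the red ball (32 mm across) on the lever's end, 150 mm from the pivot; the steel stem under it is 12 mm thick.
- clip_green: Green clip on the top of the gate's outer (+y) cheek, 18 by 26 by 8 mm, origin at its underside centre. It sits beside one of the three working notches: at the shaker's x = -13 mm (lever at 0.32), +13 mm (0.64) or +42 mm (0.96), where the lever's stem crosses the gate's top.
- clip_yellow: Yellow clip, same size, marks another notch.
- clip_white: White clip, same size, marks another notch.
- mould: Loose aluminium lollipop mould, 120 (x) by 70 (y) by 30 mm, about 0.55 kg, with red and white candies in its top and a dark wooden handle rib along x on top: 90 long, 16 thick (y), from 30 to 80 mm above its underside. Origin: underside centre.
- control: Control box, fixed, black with a light top, 120 (x) by 130 (y) by 55 mm. Origin: underside centre. It carries the start button, a small black knob and a lamp.
- start_top (a point): Centre of the top of the green start button (40 mm across), about 73 mm above the work surface; press straight down.
- start (a joint): Start button travel (m): 0 up, 0.006 fully pressed, about 5 N; springs back.
- jug_red: Dark red jug with a cork, 80 mm across, 133 mm tall; origin under its centre. Bystander.
- jug_teal: Teal jug, same form. Bystander.
- jug_amber: Amber jug, same form. Bystander.
- jigger: Steel measuring cup in hourglass form, 50 mm across, 105 mm tall; origin under its centre. Bystander.
- scissors: Scissors lying flat, about 180 mm long, along x. Bystander.
- spatula: Spatula lying flat, along x. Bystander.
- candy_board: Wooden board 110 by 160 mm with striped candy slabs. Bystander.

How it is judged:
By the outcome, as a careful person would: the job done as asked, in the order asked, and still so for the second after the job is handed in, with the robot touching nothing.
It also fails if it takes over 72 s, if anything falls off the work surface, if the arm or the gripper's body presses on something with over 40 N, if the wrist force passes 120 N, or if a joint passes its speed limit or range.

## Robot

A 6-joint arm with a two-finger parallel gripper is mounted at the origin on the work surface. World frame = base frame: x ahead of the robot, y to its left, z up, the work surface at z = 0. Lengths are in m, angles in degrees, forces in N, time in s.
With the tool pointing down it reaches from about 0.3 to 0.75 m from the base axis. Payload 8.5 kg.
Tool frame: the origin (TCP) lies midway between the tips of the shut fingers; the grasp point (between the pads) lies 19 mm behind it; z points along the fingers, y is the line along which they close (so a half turn about z gives the same grasp; the last joint's range is limited). The gripper opens to 85 mm and grips with 20 to 120 N. Pads are 22 mm wide; open, the fingers measure 114 mm over their backs; the gripper's body (76 mm by 85 mm) begins 54 mm behind the grasp point. The pads swing forward as they close: fully open they stand 13 mm farther back than shut.
Start: joints at [-84.013, 21.807, 74.336, -0, 83.858, -12.336], TCP at [0.173, -0.522, 0.231] pointing down, gripper open.
Joint ranges: [-178.18, 178.18], [-50.72, 133.34], [12.68, 142.11], [-81.47, 261.47], [9.98, 163.14], [-165.26, 165.26]. Speed limits (degrees/s): [136.94, 136.94, 180, 180, 180, 180].

## Interface

Orientations are given as [roll, pitch, yaw] about the fixed x, y, z axes, in that order (R = Rz(yaw) Ry(pitch) Rx(roll)).
In Python, from plant import monitor, cams, bot gives the robot as it stands.
- The arm moves only by the shell command python3 -m creep 'ROWS' [FORCE]. ROWS is a JSON object of lists of equal length, an entry for each row: "rotation": the turn, a rotation vector about the tool's x, y, z as a fraction of full scale, a list of three; "linear": the shift along the tool's x, y, z as a fraction of full scale, a list of three; "grip": the opening, from 0 (shut) to 1 (fully open). A call has 1 to 20 rows; each row is the pose to reach, as a shift and turn from the pose commanded when the call began, along the tool's axes at that moment; what a row does not reach only later rows make up. Full scale, the value 1, is 250 mm for a shift and pi/2 rad for a turn. A row lasts 1/8 s, in which the tool goes at most 62.5 mm and 10.7 degrees, less where a joint would pass 70% of its speed; a pose out of reach is approached as far as the arm can. A call with a number of a shift or a turn outside -1 to 1 is refused whole. A call with a gripper value outside its range is refused whole. The fingers move at their own pace and stop on an object; FORCE is the grip in N (left out, the last holds). Time passes only in rows, so rows that repeat a pose let the fingers close. It gives the time, the measured TCP pose, the force, the opening and the grip force at its end, in the units of the state.
- monitor.get_state(): the state, without advancing time (a new reading comes with each control period).
- cams.read_camera(name): name is "side" or "top"; returns (picture, depth): 400x640x3 uint8, blue, green, red; 400x640 float32, m along the optical axis (not along the pixel's ray), 0 where there is no reading.
- cams.camera_params(name): a dict with "K" (3x3 intrinsics, pixels), "R" (3x3) and "t" (3): a world point X has camera coordinates R X + t. Camera axes: x right, y down, z forward; pixel columns grow to the right and rows downward; lengths in m; the calibration is good to about 2 mm. A picture is of the moment at which its call begins. camera_params takes no time and is no camera call.
- bot.close_job(): hands the job in; it is judged then, once.
The state is a dict: "time": time; "joints": joint angles; "qvel": joint speeds; "joint_torque": joint torques, N m; "eef_pos": TCP position; "ee_rot": TCP orientation; "wrist_force": force on the tool from outside, world axes, zero at the start; "moment": the same for the moment, N m; "gripper_width": finger opening in m; "finger_force": force on a finger pad.
Only numpy, scipy, OpenCV 4.12 (cv2) and the standard library are available. Lean on these libraries where they do the work, as an engineer would, in place of code of your own. Each camera call takes 0.05 s, during which the arm holds its last target. There are 200 camera calls.

## Working session

There is one attempt and no reset: what is moved stays moved. The work goes in short steps, Python scripts to look and compute and a shell command to move; the robot and the scene stay as the last step left them, time stands still between calls to the robot, and variables do not carry over. Pictures are saved under pics/ and viewed, at most 10 in all, crops included, and the job is handed in when it is done.

```bash
ls; mkdir -p pics
python3 - <<'E'
from plant import monitor, cams, bot
import cv2,numpy as np
print(monitor.get_state())
for n in("side","top"):
    p,d=cams.read_camera(n); cv2.imwrite(f"pics/{n}0.png",p); np.savez(f"pics/{n}0.npz",p=p,d=d)
    print(n,cams.camera_params(n))
E
```

```text
pics
{'time': 0.0, 'joints': array([-8.40126118e+01,  2.18407678e+01,  7.43856823e+01, -3.78425401e-05,
        8.38583047e+01, -1.23369697e+01]), 'qvel': array([ 0.00714366,  0.05443113,  0.13994428, -0.04209942,  0.00501329,
        0.01728685]), 'joint_torque': array([ 9.54907337e-04, -4.48466706e+01, -2.31270772e+01, -1.72111236e-04,
        4.85161494e-03,  6.96609789e-06]), 'eef_pos': array([ 0.17287256, -0.52180924,  0.2307084 ]), 'ee_rot': array([-1.79917194e+02, -1.80720043e-02,  1.83243489e+01]), 'wrist_force': array([ 0.61653669,  0.51892496, -0.00416542]), 'moment': array([0.01129012, 0.0042351 , 0.00772163]), 'finger_force': 0.0, 'gripper_width': 0.08528314478042988}
side {'K': array([[491.37361614,   0.        , 323.87230888],
       [  0.        , 491.37361614, 206.62329551],
       [  0.        ,   0.        ,   1.        ]]), 'R': array([[-0.98524227, -0.17115154, -0.0021953 ],
       [-0.12548536,  0.73096644, -0.67077678],
       [ 0.11640917, -0.66060216, -0.74165605]]), 't': array([0.54366359, 0.14135342, 1.27497522])}
top {'K': array([[421.18138431,   0.        , 315.9911702 ],
       [  0.        , 421.18138431, 198.47029485],
       [  0.        ,   0.        ,   1.        ]]), 'R': array([[-0.02568223, -0.99930033, -0.02718956],
       [-0.99060177,  0.02909504, -0.13364731],
       [ 0.13434488,  0.02350167, -0.99065591]]), 't': array([0.03803486, 0.55738109, 1.20834781])}
```

View pics/top0.png

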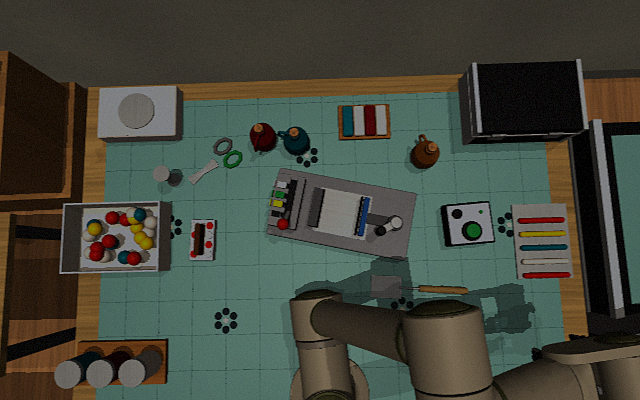

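View pics/side0.png

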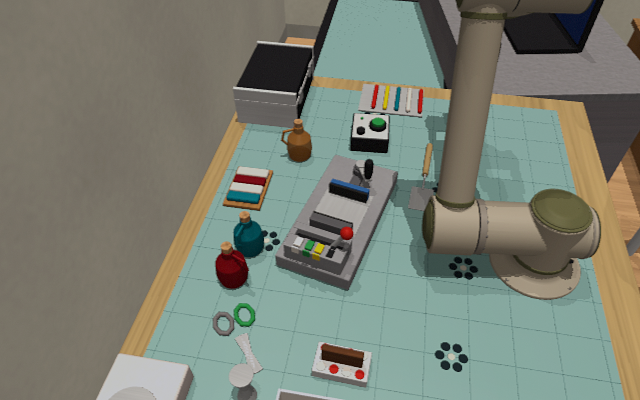

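The top view shows the mould at (202,240), the shaker at about (340,213) with the ball at (283,225) and clips near (278,195), the crank handle at (395,222) and the button at (473,231). The side view shows the mould at (342,362), the ball at (346,233), the clips white/green/yellow at (298,242)/(307,247)/(318,252), and the button at (377,124). So green marks the middle notch.

```bash
cat > h.py <<'E'
import cv2,numpy as np
from plant import cams
C={n:cams.camera_params(n) for n in("side","top")}
def ray(n,uv):
    c=C[n]; d=c["R"].T@np.linalg.inv(c["K"])@[uv[0],uv[1],1]; return -c["R"].T@c["t"],d
def plane(n,uv,z):
    o,d=ray(n,uv); return o+d*(z-o[2])/d[2]
def tri(us,ut):
    P=[C[n]["K"]@np.c_[C[n]["R"],C[n]["t"]] for n in("side","top")]
    X=cv2.triangulatePoints(*P,np.array(us,float).reshape(2,1),np.array(ut,float).reshape(2,1)); return (X[:3]/X[3]).ravel()
def cloud(n,d):
    v,u=np.mgrid[:400,:640]; c=C[n]
    q=np.stack([(u-c["K"][0,2])/c["K"][0,0]*d,(v-c["K"][1,2])/c["K"][1,1]*d,d],-1)
    return (q-c["t"])@c["R"]
def blobs(p,lo,hi,box,amin=8):
    m=cv2.inRange(cv2.cvtColor(p,cv2.COLOR_BGR2HSV),lo,hi); k=np.zeros_like(m); x0,y0,x1,y1=box; k[y0:y1,x0:x1]=255
    n,l,s,c=cv2.connectedComponentsWithStats(m&k)
    return [(s[i,4],c[i].round(1),l==i) for i in sorted(range(1,n),key=lambda i:-s[i,4]) if s[i,4]>=amin]
E
python3 - <<'E'
from h import *
np.set_printoptions(precision=4,suppress=True)
D={n:np.load(f"pics/{n}0.npz") for n in C}
T=[("ball",(0,150,100),(8,255,255),(325,220,360,250),(270,212,295,236)),
("green clip",(45,100,60),(75,255,255),(285,230,340,265),(262,170,300,215)),
("yellow clip",(20,120,100),(32,255,255),(285,230,340,265),(262,170,300,215)),
("button",(45,100,30),(80,255,255),(350,112,392,140),(440,200,497,250)),
("jaw blue",(100,120,30),(125,255,255),(310,160,380,210),(340,180,400,245)),
("handle",(0,60,15),(25,255,110),(312,338,375,370),(190,215,216,262)),
("crank",(0,0,0),(180,255,45),(355,150,385,185),(370,205,410,245)),
]
for nm,lo,hi,bs,bt in T:
    r={}
    for n,b in(("side",bs),("top",bt)):
        B=blobs(D[n]["p"],lo,hi,b)
        W=cloud(n,D[n]["d"])
        for a,c,m in B[:2]: print(nm,n,a,c,"depth med",np.median(W[m&(D[n]["d"]>0)],0))
        if B:r[n]=B[0][1]
    if len(r)==2: print("   tri",tri(r["side"],r["top"]))
# top-view points by height around mould and shaker
W=cloud("top",D["top"]["d"])
def rect(m,l):
    q=W[m][:,:2].astype(np.float32)
    print(l,len(q),cv2.minAreaRect(q),np.median(W[m],0))
z=W[...,2]; u=np.arange(640)[None]; v=np.arange(400)[:,None]
bm=(u>185)&(u<220)&(v>212)&(v<268)
rect(bm&(z>.02)&(z<.04),"mould body"); rect(bm&(z>.07)&(z<.09),"mould rib")
bs=(u>260)&(u<420)&(v>160)&(v<265)
rect(bs&(z>.042)&(z<.058),"shaker top")
rect((u>435)&(u<500)&(v>195)&(v<252)&(z>.048)&(z<.065),"control top")
for n,(x0,y0,x1,y1) in(("top",(180,150,510,270)),):
    cv2.imwrite("pics/c1.png",cv2.resize(D[n]["p"][160:270,180:430],None,fx=3.2,fy=3.2,interpolation=2))
E
```

```text
ball side 119 [346.2 232. ] depth med [0.4784 0.1195 0.1639]
ball top 41 [281.9 223.8] depth med [0.4758 0.111  0.1672]
   tri [0.4783 0.1124 0.1556]
green clip side 68 [309.3 244.5] depth med [0.5652 0.1265 0.1076]
green clip side 38 [305.8 253.1] depth med [0.5693 0.1474 0.1004]
green clip top 51 [279.2 194.1] depth med [0.5642 0.1242 0.1074]
green clip top 8 [271.5 192.5] depth med [0.5699 0.1458 0.1077]
   tri [0.5652 0.1242 0.1045]
yellow clip side 73 [319. 248.] depth med [0.5403 0.1328 0.1075]
yellow clip side 40 [315.1 256.1] depth med [0.5463 0.1529 0.1009]
yellow clip top 52 [277.2 203.1] depth med [0.5388 0.1301 0.1084]
   tri [0.5402 0.1302 0.104 ]
button side 103 [377.7 122.3] depth med [ 0.4516 -0.4097  0.0753]
button top 160 [473.1 230.2] depth med [ 0.4504 -0.4167  0.0766]
button top 9 [480.6 211.2] depth med [ 0.5051 -0.4493  0.056 ]
   tri [ 0.4512 -0.421   0.0657]
jaw blue side 186 [350.7 186.1] depth med [ 0.495  -0.1079  0.0849]
jaw blue top 197 [363.5 216. ] depth med [ 0.4979 -0.1112  0.0856]
   tri [ 0.4972 -0.1116  0.0802]
handle side 655 [342.2 355.5] depth 
[... 354 characters left out ...]
 -0.1537  0.1179]
crank top 23 [379.7 215.8] depth med [ 0.4992 -0.1611  0.0565]
   tri [ 0.4598 -0.1592  0.1078]
mould body 679 ((0.4473474621772766, 0.3664357662200928), (0.07152187079191208, 0.1201058104634285), 87.27867126464844) [0.4448 0.3543 0.0308]
mould rib 203 ((0.4479367136955261, 0.3659992516040802), (0.017394760623574257, 0.08820579200983047), 86.87963104248047) [0.4464 0.3651 0.0793]
shaker top 6902 ((0.5572593808174133, -0.05893509089946747), (0.40971845388412476, 0.29323825240135193), 77.45710754394531) [ 0.5014 -0.0772  0.0501]
control top 1560 ((0.4719753861427307, -0.4134492576122284), (0.11973673850297928, 0.13127225637435913), 3.617687702178955) [ 0.4772 -0.4119  0.0551]
```

View pics/c1.png

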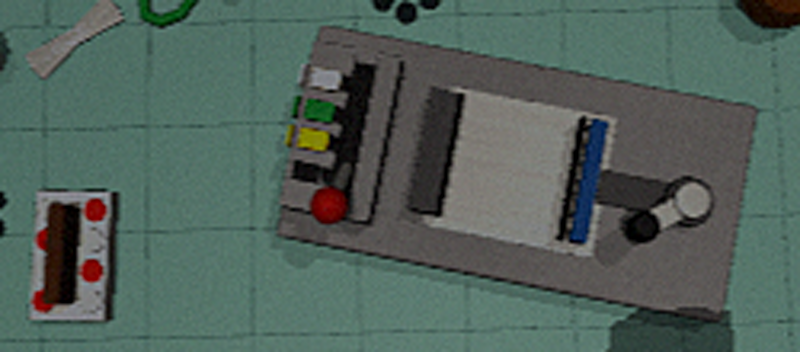

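Run:
```python
from h import *
np.set_printoptions(precision=4,suppress=True)
D={n:np.load(f"pics/{n}0.npz") for n in C}
cv2.imwrite("pics/c2.png",cv2.resize(D["side"]["p"][140:290,265:415],None,fx=4,fy=4,interpolation=2))
W=cloud("top",D["top"]["d"]); z=W[...,2]; u=np.arange(640)[None]; v=np.arange(400)[:,None]
bs=(u>260)&(u<420)&(v>160)&(v<262)
m=(bs&(z>.043)&(z<.056)).astype(np.uint8)
n,l,s,c=cv2.connectedComponentsWithStats(m); i=1+s[1:,4].argmax()
mm=(bs&(z>.043)).astype(np.uint8); mm=cv2.morphologyEx(mm,cv2.MORPH_OPEN,np.ones((5,5)))
q=W[(mm>0)][:,:2].astype(np.float32); print("all>",cv2.minAreaRect(q))
q=W[(l==i)&(mm>0)][:,:2].astype(np.float32); r=cv2.minAreaRect(q);print(len(q),r, cv2.boxPoints(r))
# top-view tall points near crank
k=(u>365)&(u<412)&(v>205)&(v<245)
for a,b in((.08,.09),(.09,.13),(.135,.155),(.155,.3)):
    g=k&(z>a)&(z<b); 
    if g.sum(): 
        V,U=np.nonzero(g); print(a,b,g.sum(),"px",U.mean(),V.mean(),"xyz",W[g].mean(0),W[g].min(0),W[g].max(0))
# jaw tops z=.086
k=(u>300)&(u<385)&(v>175)&(v<245)&(z>.08)&(z<.092)
n,l,s,c=cv2.connectedComponentsWithStats(k.astype(np.uint8))
for i in range(1,n):
    if s[i,4]>20: print("jaw",s[i,4],c[i],cv2.minAreaRect(W[l==i][:,:2].astype(np.float32)))
```

```text
all> ((0.4984811246395111, -0.04598575830459595), (0.4097166657447815, 0.2274177223443985), 77.34070587158203)
6712 ((0.511919379234314, -0.04900415241718292), (0.4097166657447815, 0.19987162947654724), 77.34070587158203) [[ 0.3695 -0.227 ]
 [ 0.5645 -0.2708]
 [ 0.6543  0.129 ]
 [ 0.4593  0.1728]]
0.08 0.09 150 px 388.53333333333336 223.04 xyz [ 0.4761 -0.1803  0.086 ] [ 0.4408 -0.2151  0.08  ] [ 0.526  -0.1183  0.0898]
0.09 0.13 40 px 390.75 224.575 xyz [ 0.4709 -0.1847  0.0987] [ 0.4415 -0.212   0.09  ] [ 0.4919 -0.1379  0.1277]
0.135 0.155 72 px 380.4583333333333 230.22222222222223 xyz [ 0.4534 -0.1496  0.1436] [ 0.4408 -0.1629  0.1352] [ 0.465  -0.1386  0.1516]
jaw 406 [315.1502 206.7734] ((0.5283864736557007, 0.024474985897541046), (0.029895085841417313, 0.10964775085449219), 77.26814270019531)
jaw 86 [358.1163 215.4535] ((0.5014968514442444, -0.09637410193681717), (0.005924250930547714, 0.11024810373783112), 77.43695831298828)
jaw 204 [363.1765 216.3137] ((0.4978075623512268, -0.1103982925415039), (0.01488447654992342, 0.1093912348151207), 77.37763214111328)
```

View pics/c2.png

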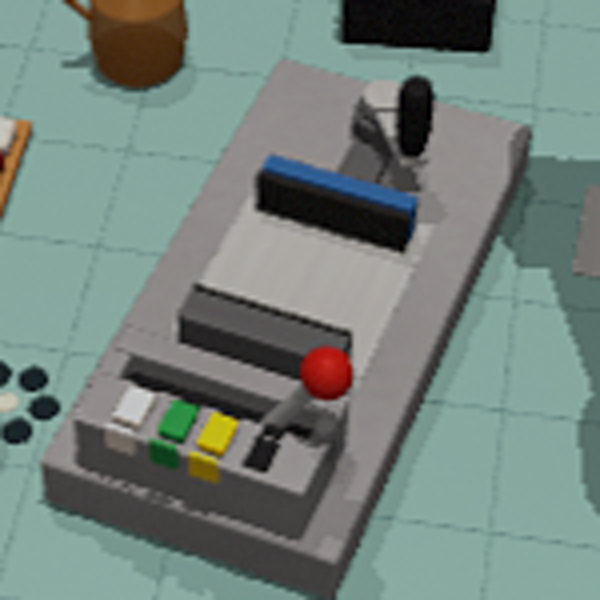

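The side crop shows the clips in the order white, green, yellow from far to near, the ball at the near end, and the crank handle standing off the disc, so the crank is already at about 0.9 rad. The jaw gap of 105.6 mm agrees. Fitted from its features, the shaker's origin is at (0.514, -0.039) and its yaw is -12.65°.

```bash
cat > w.py <<'E'
import numpy as np
from scipy.spatial.transform import Rotation as R
from plant import monitor
c=np.array([.5142,-.0392]); Y=-12.65; M=R.from_euler('z',Y,degrees=True).as_matrix()[:2,:2]
def S(x,y,z): return [*(c+M@[x,y]),z]
def go(*wp,frm=None,chain=True):
    s=monitor.get_state(); p,r=frm or (s["eef_pos"],R.from_euler('xyz',s["ee_rot"],degrees=True))
    print("t",round(s["time"],2),"pos",s["eef_pos"].round(4),"rot",s["ee_rot"].round(2),"w",round(s["gripper_width"],4),"F",s["wrist_force"].round(1))
    for q,yaw in wp:
        r2=R.from_euler('xyz',[180,0,yaw],degrees=True)
        print("lin",(r.inv().apply(np.array(q)-p)/.25).round(4).tolist(),"rot",((r.inv()*r2).as_rotvec()/(np.pi/2)).round(4).tolist(),np.round(q,4))
        if chain:p,r=np.array(q),r2
E
python3 -c "
from w import *
go(([.32,-.30,.26],-3),([.39,-.06,.27],-3),([.43,.18,.26],-3),([.4476,.3662,.15],-3),([.4476,.3662,.043],-3))"
```

```text
t 0.1 pos [ 0.1729 -0.5218  0.2308] rot [-1.7993e+02 -2.0000e-02  1.8320e+01] w 0.0855 F [ 0.2 -0.2 -0.9]
lin [0.8376, -0.6575, -0.1158] rot [-0.0008, -0.0, 0.2369] [ 0.32 -0.3   0.26]
lin [0.2294, -0.9733, -0.04] rot [0.0, 0.0, 0.0] [ 0.39 -0.06  0.27]
lin [0.1095, -0.9671, 0.04] rot [0.0, 0.0, 0.0] [0.43 0.18 0.26]
lin [0.0313, -0.7475, 0.44] rot [0.0, 0.0, 0.0] [0.4476 0.3662 0.15  ]
lin [-0.0, -0.0, 0.428] rot [0.0, 0.0, 0.0] [0.4476 0.3662 0.043 ]
```

```bash
python3 -m creep '{"linear":[[0.2,-0.16,-0.1],[0.4,-0.32,-0.116],[0.6,-0.48,-0.116],[0.8,-0.64,-0.116],[0.838,-0.658,-0.116],[0.838,-0.658,-0.116]],"rotation":[[0,0,0.06],[0,0,0.12],[0,0,0.18],[0,0,0.237],[0,0,0.237],[0,0,0.237]],"grip":[1,1,1,1,1,1]}' 40
python3 -m creep '{"linear":[[0.05,-0.2,-0.04],[0.1,-0.4,-0.04],[0.15,-0.6,-0.04],[0.19,-0.8,-0.04],[0.23,-0.973,-0.04],[0.23,-0.973,-0.04]],"rotation":[[0,0,0],[0,0,0],[0,0,0],[0,0,0],[0,0,0],[0,0,0]],"grip":[1,1,1,1,1,1]}'
python3 -m creep '{"linear":[[0.02,-0.2,0.04],[0.04,-0.4,0.04],[0.07,-0.6,0.04],[0.09,-0.8,0.04],[0.11,-0.967,0.04],[0.11,-0.967,0.04]],"rotation":[[0,0,0],[0,0,0],[0,0,0],[0,0,0],[0,0,0],[0,0,0]],"grip":[1,1,1,1,1,1]}'
python3 -c "
from w import *
go(([.4476,.3662,.15],-3),([.4476,.3662,.043],-3))"
```

```text
time: 0.85
eef_pos: [0.3206, -0.299, 0.2603]
ee_rot: [-180.0, 0.0, -2.8]
wrist_force: [-0.2, 0.1, -0.2]
gripper_width: 0.0855
finger_force: 0.0
time: 1.6
eef_pos: [0.3905, -0.059, 0.2702]
ee_rot: [-180.0, 0.0, -2.8]
wrist_force: [-0.1, -0.5, 0.6]
gripper_width: 0.0854
finger_force: 0.0
time: 2.35
eef_pos: [0.4312, 0.1802, 0.2597]
ee_rot: [180.0, 0.0, -2.9]
wrist_force: [0.2, -0.2, -0.1]
gripper_width: 0.0854
finger_force: 0.0
t 2.35 pos [0.4312 0.1802 0.2597] rot [ 1.7998e+02  4.0000e-02 -2.9100e+00] w 0.0854 F [ 0.2 -0.2 -0.1]
lin [0.0282, -0.7464, 0.4387] rot [0.0002, 0.0005, 0.001] [0.4476 0.3662 0.15  ]
lin [-0.0, -0.0, 0.428] rot [0.0, 0.0, 0.0] [0.4476 0.3662 0.043 ]
```

```bash
python3 -m creep '{"linear":[[0.01,-0.2,0.1],[0.02,-0.4,0.2],[0.024,-0.6,0.35],[0.028,-0.747,0.439],[0.028,-0.747,0.439],[0.028,-0.747,0.439]],"rotation":[[0,0,0],[0,0,0],[0,0,0],[0,0,0],[0,0,0],[0,0,0]],"grip":[1,1,1,1,1,1]}'
python3 -m creep '{"linear":[[0,0,0.1],[0,0,0.2],[0,0,0.3],[0,0,0.38],[0,0,0.428],[0,0,0.428],[0,0,0.428],[0,0,0.428],[0,0,0.428],[0,0,0.428],[0,0,0.428],[0,0,0.428]],"rotation":[[0,0,0],[0,0,0],[0,0,0],[0,0,0],[0,0,0],[0,0,0],[0,0,0],[0,0,0],[0,0,0],[0,0,0],[0,0,0],[0,0,0]],"grip":[1,1,1,1,1,1,0,0,0,0,0,0]}' 60
python3 -c "
from w import *
a=monitor.get_state()['eef_pos'][2]
go((S(0,-1,.21),Y),frm=None)
go(([.4476,.3662,.23],-3),([.5,.2,.23],Y),(S(0,0,.23),Y),(S(0,0,.043+.053),Y))"
```

```text
time: 3.1
eef_pos: [0.4483, 0.3642, 0.1509]
ee_rot: [180.0, -0.0, -3.1]
wrist_force: [-0.6, -0.6, -0.2]
gripper_width: 0.0852
finger_force: 0.0
time: 4.6
eef_pos: [0.4472, 0.3659, 0.0439]
ee_rot: [180.0, -0.0, -3.0]
wrist_force: [-1.9, -3.6, 3.5]
gripper_width: 0.0152
finger_force: 59.2
t 4.6 pos [0.4472 0.3659 0.0439] rot [ 1.8e+02 -1.0e-02 -3.0e+00] w 0.0152 F [-1.9 -3.6  3.5]
lin [-0.318, 5.5474, -0.6644] rot [0.0, -0.0001, 0.1072] [ 0.2952 -1.0149  0.21  ]
t 4.6 pos [0.4472 0.3659 0.0439] rot [ 1.8e+02 -1.0e-02 -3.0e+00] w 0.0152 F [-1.9 -3.6  3.5]
lin [0.0017, -0.0014, -0.7446] rot [0.0, -0.0001, 0.0] [0.4476 0.3662 0.23  ]
lin [0.2441, 0.6529, 0.0] rot [0.0, -0.0, 0.1072] [0.5  0.2  0.23]
lin [0.265, 0.9211, 0.0] rot [0.0, 0.0, 0.0] [ 0.5142 -0.0392  0.23  ]
lin [0.0, -0.0, 0.536] rot [0.0, 0.0, 0.0] [ 0.5142 -0.0392  0.096 ]
```

```bash
python3 -m creep '{"linear":[[0,0,-0.08],[0,0,-0.24],[0,0,-0.4],[0,0,-0.56],[0,0,-0.72],[0,0,-0.84],[0,0,-0.864],[0,0,-0.864]],"rotation":[[0,0,0],[0,0,0],[0,0,0],[0,0,0],[0,0,0],[0,0,0],[0,0,0],[0,0,0]],"grip":[0,0,0,0,0,0,0,0]}'
python3 -m creep '{"linear":[[0.04,0.1,0],[0.1,0.26,0],[0.16,0.42,0],[0.22,0.58,0],[0.244,0.653,0],[0.244,0.653,0]],"rotation":[[0,0,0.03],[0,0,0.06],[0,0,0.09],[0,0,0.107],[0,0,0.107],[0,0,0.107]],"grip":[0,0,0,0,0,0]}'
python3 -m creep '{"linear":[[0.03,0.1,0],[0.07,0.25,0],[0.12,0.42,0],[0.17,0.59,0],[0.22,0.76,0],[0.25,0.87,0],[0.265,0.921,0],[0.265,0.921,0]],"rotation":[[0,0,0],[0,0,0],[0,0,0],[0,0,0],[0,0,0],[0,0,0],[0,0,0],[0,0,0]],"grip":[0,0,0,0,0,0,0,0]}'
python3 - <<'E'
from w import *
from h import *
go((S(0,0,.11),Y),(S(0,0,.0965),Y))
p,d=cams.read_camera("side"); cv2.imwrite("pics/s1.png",cv2.resize(p[120:300,240:440],None,fx=3,fy=3))
E
```

```text
time: 5.6
eef_pos: [0.4467, 0.3658, 0.2579]
ee_rot: [179.9, 0.1, -3.0]
wrist_force: [-0.0, 0.3, -6.8]
gripper_width: 0.0154
finger_force: 59.6
time: 6.35
eef_pos: [0.4994, 0.1989, 0.2582]
ee_rot: [180.0, 0.1, -12.7]
wrist_force: [0.5, 1.1, -8.1]
gripper_width: 0.0152
finger_force: 60.2
time: 7.35
eef_pos: [0.5138, -0.039, 0.2591]
ee_rot: [-180.0, 0.0, -12.6]
wrist_force: [0.3, 1.3, -6.7]
gripper_width: 0.0151
finger_force: 60.7
t 7.35 pos [ 0.5138 -0.039   0.2591] rot [-1.7997e+02  5.0000e-02 -1.2640e+01] w 0.0151 F [ 0.3  1.3 -6.7]
lin [0.0022, 0.001, 0.5965] rot [-0.0004, 0.0005, 0.0002] [ 0.5142 -0.0392  0.11  ]
lin [0.0, -0.0, 0.054] rot [0.0, 0.0, 0.0] [ 0.5142 -0.0392  0.0965]
```

View pics/s1.png

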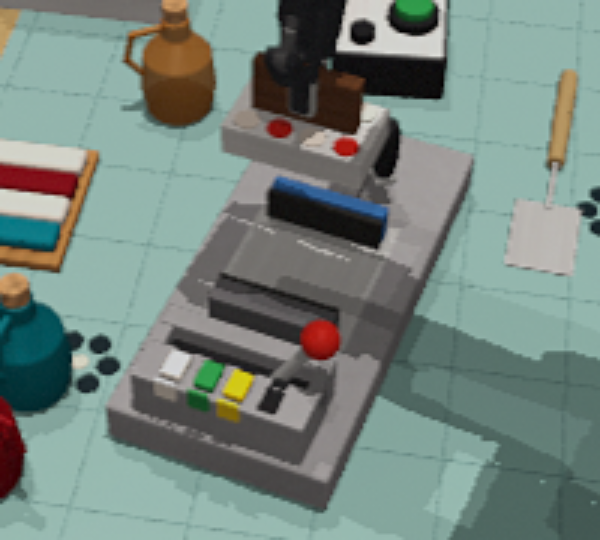

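The mould hangs level and parallel to the jaws, above the bed. I'll lower it.

```bash
python3 -m creep '{"linear":[[0,0,0.1],[0,0,0.25],[0,0,0.4],[0,0,0.53],[0,0,0.59],[0,0,0.62],[0,0,0.64],[0,0,0.65],[0,0,0.656],[0,0,0.658],[0,0,0.66]],"rotation":[[0,0,0],[0,0,0],[0,0,0],[0,0,0],[0,0,0],[0,0,0],[0,0,0],[0,0,0],[0,0,0],[0,0,0],[0,0,0]],"grip":[0,0,0,0,0,0,0,0,0,0,0]}'
```

```text
time: 8.78
eef_pos: [0.5139, -0.0395, 0.0948]
ee_rot: [180.0, -0.0, -12.6]
wrist_force: [0.2, 0.2, -6.6]
gripper_width: 0.015
finger_force: 60.5
```

Not in contact yet, so 1 to 2 mm more and then let go.

```bash
python3 -m creep '{"linear":[[0,0,0.002],[0,0,0.004],[0,0,0.006],[0,0,0.006]],"rotation":[[0,0,0],[0,0,0],[0,0,0],[0,0,0]],"grip":[0,0,0,0]}'
```

```text
time: 9.28
eef_pos: [0.5138, -0.0396, 0.0938]
ee_rot: [180.0, -0.0, -12.6]
wrist_force: [-4.0, -0.8, 6.3]
gripper_width: 0.0153
finger_force: 62.5
```

```bash
python3 -m creep '{"linear":[[0,0,0],[0,0,0],[0,0,0],[0,0,-0.05],[0,0,-0.2],[0,0,-0.4],[0,0,-0.5],[0,0,-0.5]],"rotation":[[0,0,0],[0,0,0],[0,0,0],[0,0,0],[0,0,0],[0,0,0],[0,0,0],[0,0,0]],"grip":[0.5,0.5,0.5,0.5,0.5,0.6,0.7,0.7]}'
python3 - <<'E'
from w import *
from h import *
h=lambda v,z:S(-55*np.cos(v)/1000,-.165+.055*np.sin(v),z)
go((h(.9,.218),Y-0),(h(.9,.099),Y))
p,d=cams.read_camera("top"); cv2.imwrite("pics/t1.png",cv2.resize(p[150:270,240:440],None,fx=3,fy=3)); np.savez("pics/t1.npz",p=p,d=d)
p,d=cams.read_camera("side");np.savez("pics/s1.npz",p=p,d=d)
# handle black top from side depth
W=cloud("side",d); z=W[...,2]; u=np.arange(640)[None]; v=np.arange(400)[:,None]
k=(u>350)&(u<390)&(v>150)&(v<190)&(z>.1)&(z<.155)&(p.max(-1)<60); print("handle side",k.sum(),W[k].mean(0))
E
```

```text
time: 10.28
eef_pos: [0.5145, -0.0396, 0.2204]
ee_rot: [180.0, -0.3, -12.6]
wrist_force: [-0.4, -1.0, 0.5]
gripper_width: 0.0596
finger_force: 0.0
t 10.28 pos [ 0.5145 -0.0396  0.2204] rot [179.98  -0.28 -12.63] w 0.0596 F [-0.4 -1.   0.5]
lin [-0.1383, 0.4862, 0.0091] rot [0.0003, -0.0031, 0.0002] [ 0.4541 -0.1507  0.218 ]
lin [0.0, -0.0, 0.476] rot [0.0, 0.0, 0.0] [ 0.4541 -0.1507  0.099 ]
handle side 123 [ 0.45433657 -0.1416572   0.12778579]
```

View pics/t1.png

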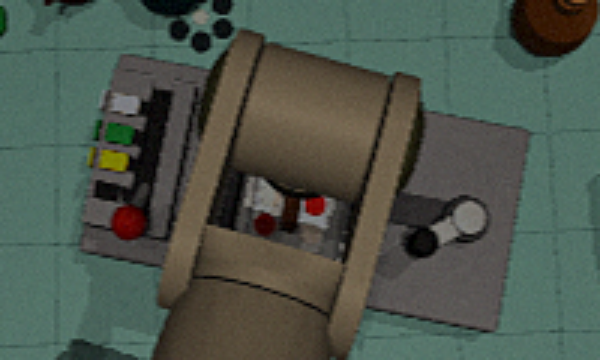

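The mould sits on the bed between the jaws, mostly hidden by the arm. The crank handle is at crop (421,243), which agrees with the prediction. Next I'll grasp the crank.

```bash
python3 -m creep '{"linear":[[-0.05,0.17,0],[-0.1,0.34,0.01],[-0.138,0.486,0.01],[-0.138,0.486,0.01],[-0.138,0.486,0.12],[-0.138,0.486,0.24],[-0.138,0.486,0.36],[-0.138,0.486,0.46],[-0.138,0.486,0.485],[-0.138,0.486,0.485],[-0.138,0.486,0.485],[-0.138,0.486,0.485],[-0.138,0.486,0.485],[-0.138,0.486,0.485]],"rotation":[[0,0,0],[0,-0.003,0],[0,-0.003,0],[0,-0.003,0],[0,-0.003,0],[0,-0.003,0],[0,-0.003,0],[0,-0.003,0],[0,-0.003,0],[0,-0.003,0],[0,-0.003,0],[0,-0.003,0],[0,-0.003,0],[0,-0.003,0]],"grip":[0.7,0.7,0.7,0.7,0.7,0.7,0.7,0.7,0.7,0,0,0,0,0]}' 40
python3 - <<'E'
from w import *
s=monitor.get_state(); p=np.array(s["eef_pos"][:2]); ax=np.array(S(0,-.165,0)[:2]); q=M.T@(p-ax)
print(s["eef_pos"],s["wrist_force"],"r",np.hypot(*q),"val",np.pi-np.arctan2(q[1],q[0]))
v0=np.pi-np.arctan2(q[1],q[0]); r=.055
for k,v in enumerate(np.r_[v0:4.85:.2,4.8]):
    t=r*np.array([-np.cos(v),np.sin(v)])-q; print(k,round(v,2),(t*[1,-1]/.25).round(3))
E
```

```text
time: 12.12
eef_pos: [0.4543, -0.151, 0.0977]
ee_rot: [179.9, 0.1, -12.6]
wrist_force: [1.8, -1.7, 6.4]
gripper_width: 0.0248
finger_force: 39.8
[ 0.45434035 -0.15101362  0.09774611] [ 1.81443506 -1.67933845  6.42241113] r 0.05460483360013455 val 0.9005351139620346
0 0.9 [-0.001 -0.001]
1 1.1 [ 0.036 -0.025]
2 1.3 [ 0.077 -0.041]
3 1.5 [ 0.12  -0.048]
4 1.7 [ 0.164 -0.047]
5 1.9 [ 0.207 -0.037]
6 2.1 [ 0.247 -0.019]
7 2.3 [0.282 0.007]
8 2.5 [0.312 0.04 ]
9 2.7 [0.335 0.077]
10 2.9 [0.349 0.119]
11 3.1 [0.355 0.162]
12 3.3 [0.353 0.206]
13 3.5 [0.342 0.248]
14 3.7 [0.322 0.288]
15 3.9 [0.295 0.323]
16 4.1 [0.262 0.351]
17 4.3 [0.224 0.373]
18 4.5 [0.182 0.386]
19 4.7 [0.138 0.391]
20 4.8 [0.116 0.39 ]
```

```bash
python3 -m creep '{"linear":[[0.017,-0.014,0],[0.036,-0.025,0],[0.077,-0.041,0],[0.12,-0.048,0],[0.164,-0.047,0],[0.207,-0.037,0],[0.247,-0.019,0],[0.282,0.007,0],[0.312,0.04,0],[0.335,0.077,0],[0.349,0.119,0],[0.355,0.162,0],[0.355,0.162,0]],"rotation":[[0,0,0],[0,0,0],[0,0,0],[0,0,0],[0,0,0],[0,0,0],[0,0,0],[0,0,0],[0,0,0],[0,0,0],[0,0,0],[0,0,0],[0,0,0]],"grip":[0,0,0,0,0,0,0,0,0,0,0,0,0]}'
python3 - <<'E'
from w import *
s=monitor.get_state(); p=np.array(s["eef_pos"][:2]); ax=np.array(S(0,-.165,0)[:2]); q=M.T@(p-ax)
v0=np.pi-np.arctan2(q[1],q[0]); r=.055
print(s["eef_pos"],s["wrist_force"],"r",np.hypot(*q),"val",v0)
for v in np.r_[3.3:4.6:.2,4.6:4.91:.1]:
    t=r*np.array([-np.cos(v),np.sin(v)])-q; print(round(v,2),(t*[1,-1]/.25).round(3))
E
```

```text
time: 13.75
eef_pos: [0.5322, -0.2105, 0.0978]
ee_rot: [179.9, 0.1, -12.7]
wrist_force: [2.0, -3.2, 7.2]
gripper_width: 0.0251
finger_force: 40.1
[ 0.5322408  -0.21046439  0.09781304] [ 2.04945239 -3.1944653   7.18441921] r 0.05513972504719554 val 3.108149253200949
3.3 [-0.003  0.042]
3.5 [-0.014  0.085]
3.7 [-0.034  0.124]
3.9 [-0.061  0.159]
4.1 [-0.094  0.187]
4.3 [-0.132  0.209]
4.5 [-0.174  0.222]
4.6 [-0.196  0.226]
4.7 [-0.218  0.227]
4.8 [-0.24   0.227]
4.9 [-0.261  0.224]
```

```bash
python3 -m creep '{"linear":[[-0.003,0.042,0],[-0.014,0.085,0],[-0.034,0.124,0],[-0.061,0.159,0],[-0.094,0.187,0],[-0.132,0.209,0],[-0.174,0.222,0],[-0.196,0.226,0],[-0.218,0.227,0],[-0.229,0.227,0],[-0.24,0.227,0],[-0.24,0.227,0],[-0.24,0.227,0]],"rotation":[[0,0,0],[0,0,0],[0,0,0],[0,0,0],[0,0,0],[0,0,0],[0,0,0],[0,0,0],[0,0,0],[0,0,0],[0,0,0],[0,0,0],[0,0,0]],"grip":[0,0,0,0,0,0,0,0,0,0,0,0,0]}'
python3 - <<'E'
from w import *
from h import *
s=monitor.get_state(); p=np.array(s["eef_pos"][:2]); ax=np.array(S(0,-.165,0)[:2]); q=M.T@(p-ax)
print(s["wrist_force"],"r",np.hypot(*q),"val",(np.pi-np.arctan2(q[1],q[0]))%6.283, "tool-frame F",M.T@s["wrist_force"][:2])
D={}
for n in("top","side"):
    p,d=cams.read_camera(n); D[n]=(p,d); np.savez(f"pics/{n}2.npz",p=p,d=d)
cv2.imwrite("pics/c3.png",np.hstack([cv2.resize(D["top"][0][150:270,250:420],(510,360)),cv2.resize(D["side"][0][140:290,285:405],(288,360))]))
E
```

```text
time: 15.38
eef_pos: [0.4614, -0.2531, 0.0979]
ee_rot: [179.8, 0.0, -12.7]
wrist_force: [1.9, -5.5, 5.3]
gripper_width: 0.0251
finger_force: 40.0
[ 1.91814573 -5.45698505  5.30703856] r 0.055446621705306696 val 4.796488824251076 tool-frame F [ 3.06663609 -4.90445837]
```

View pics/c3.png

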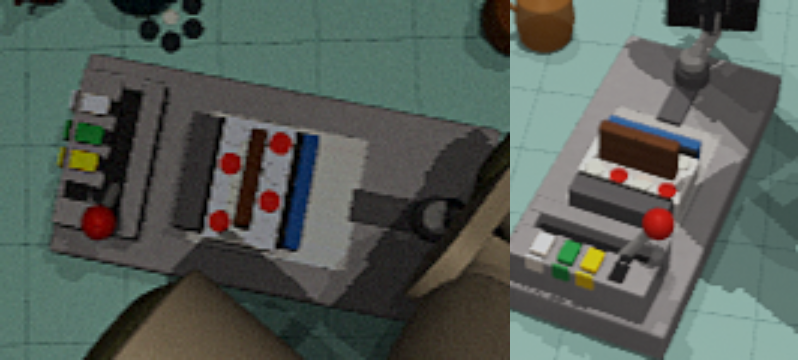

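The mould is clamped between the fixed jaw and the blue jaw, square to them. I'll check the numbers, then release.

Run:
```python
from w import *
from h import *
f=np.load("pics/top2.npz"); W=cloud("top",f["d"]); u=np.arange(640)[None]; v=np.arange(400)[:,None]
L=W.copy(); L[...,:2]=(W[...,:2]-c)@M; z=W[...,2]
k=(u>305)&(u<360)&(v>180)&(v<240)
for nm,a,b in(("body",.072,.0825),("jaws",.083,.09),("rib",.12,.14)):
    g=k&(z>a)&(z<b); print(nm,g.sum(),np.percentile(L[g],[2,50,98],axis=0).round(4).tolist())
    n,l,s,cc=cv2.connectedComponentsWithStats(g.astype(np.uint8))
    for i in range(1,n):
        if s[i,4]>25: print("   ",s[i,4],cv2.minAreaRect(L[l==i][:,:2].astype(np.float32)))
B=lambda th,z=0:S(.15*np.sin(th-.48),.14,.02+.15*np.cos(th-.48)-.019)
ball=B(0);print("ball pred",ball)
p,_=f["p"],0
b=blobs(p,(0,150,90),(8,255,255),(262,205,295,240))[0]; g=np.load("pics/side2.npz"); b2=blobs(g["p"],(0,150,90),(8,255,255),(325,215,365,255))[0]
print("ball tri",tri(b2[1],b[1]),b[0],b2[0])
go(([*monitor.get_state()["eef_pos"][:2],.22],Y),([.46,-.06,.24],Y),([ball[0],ball[1],.24],Y),(ball,Y))
```

```text
body 681 [[-0.0593, -0.0267, 0.0754], [-0.006, 0.0137, 0.0802], [0.0572, 0.0639, 0.0824]]
    639 ((-0.000658135861158371, 0.015611451119184494), (0.12001186609268188, 0.07578457146883011), 0.7539361715316772)
jaws 756 [[-0.053, -0.0403, 0.0831], [-0.0006, 0.0433, 0.0855], [0.0515, 0.079, 0.0893]]
    375 ((-3.7513673305511475e-06, 0.05943281948566437), (0.10917051136493683, 0.042534779757261276), 1.1380516290664673)
    269 ((-0.0002860128879547119, -0.018199780955910683), (0.10894057154655457, 0.047523438930511475), 1.2139369249343872)
rib 194 [[-0.0445, 0.0076, 0.1248], [-0.0017, 0.0151, 0.1293], [0.0414, 0.023, 0.134]]
    194 ((-0.0007933750748634338, 0.015293942764401436), (0.08977316319942474, 0.01594383642077446), 0.010313237085938454)
ball pred [np.float64(0.4772737790064391), np.float64(0.11257072958848018), np.float64(0.13404923841689262)]
ball tri [0.47864907 0.11228639 0.15375564] 54 134
t 15.47 pos [ 0.4614 -0.2531  0.0979] rot [ 1.7985e+02  3.0000e-02 -1.2660e+01] w 0.025 F [ 3.  -5.5  5.7]
lin [-0.0003, 0.0013, -0.4885] rot [0.0017, 0.0004, -0.0001] [ 0.4614 -0.2531  0.22  ]
lin [-0.1747, -0.7523, -0.08] rot [0.0, 0.0, 0.0] [ 0.46 -0.06  0.24]
lin [-0.0838, -0.6887, -0.0] rot [0.0, 0.0, 0.0] [0.4773 0.1126 0.24  ]
lin [0.0, -0.0, 0.4238] rot [0.0, 0.0, 0.0] [0.4773 0.1126 0.134 ]
```

```bash
python3 -m creep '{"linear":[[0,0,0],[0,0,0],[0,0,0],[0,0,-0.1],[0,0,-0.25],[0,0,-0.4],[0,0,-0.488],[0,0,-0.488]],"rotation":[[0,0,0],[0,0,0],[0,0,0],[0,0,0],[0,0,0],[0,0,0],[0,0,0],[0,0,0]],"grip":[0.6,0.6,0.6,0.6,0.6,0.6,0.6,0.6]}'
python3 -m creep '{"linear":[[-0.04,-0.15,-0.08],[-0.09,-0.35,-0.08],[-0.13,-0.55,-0.08],[-0.175,-0.752,-0.08],[-0.175,-0.752,-0.08]],"rotation":[[0,0,0],[0,0,0],[0,0,0],[0,0,0],[0,0,0]],"grip":[0.7,0.7,0.7,0.7,0.7]}'
python3 -c "
from w import *
go(([.4779,.1125,.24],Y),([.4779,.1125,.136],Y))"
```

```text
time: 16.48
eef_pos: [0.4612, -0.2519, 0.2197]
ee_rot: [179.9, 0.1, -12.6]
wrist_force: [0.0, 0.4, -0.2]
gripper_width: 0.0512
finger_force: 0.0
time: 17.1
eef_pos: [0.4586, -0.0559, 0.2377]
ee_rot: [-180.0, 0.4, -12.4]
wrist_force: [0.2, -1.7, 0.9]
gripper_width: 0.0599
finger_force: 0.0
t 17.1 pos [ 0.4586 -0.0559  0.2377] rot [-179.95    0.41  -12.39] w 0.0599 F [ 0.2 -1.7  0.9]
lin [-0.0693, -0.6746, -0.0081] rot [-0.0005, 0.0046, 0.0028] [0.4779 0.1125 0.24  ]
lin [0.0, -0.0, 0.416] rot [0.0, 0.0, 0.0] [0.4779 0.1125 0.136 ]
```

```bash
python3 -m creep '{"linear":[[-0.02,-0.17,0],[-0.04,-0.34,0],[-0.06,-0.52,0],[-0.081,-0.689,0],[-0.081,-0.689,0],[-0.081,-0.689,0.1],[-0.081,-0.689,0.25],[-0.081,-0.689,0.37],[-0.081,-0.689,0.412],[-0.081,-0.689,0.412]],"rotation":[[0,0,0],[0,0,0],[0,0,0],[0,0,0],[0,0,0],[0,0,0],[0,0,0],[0,0,0],[0,0,0],[0,0,0]],"grip":[0.7,0.7,0.7,0.7,0.7,0.7,0.7,0.7,0.7,0.7]}'
python3 -m creep '{"linear":[[0,0,0],[0,0,0],[0,0,0],[0,0,0],[0,0,0]],"rotation":[[0,0,0],[0,0,0],[0,0,0],[0,0,0],[0,0,0]],"grip":[0,0,0,0,0]}' 60
python3 - <<'E'
from w import *
s=monitor.get_state(); print(s["wrist_force"], M.T@(s["eef_pos"][:2]-c), s["eef_pos"][2])
b=lambda t:np.array([.15*np.sin(t-.48),-.15*np.cos(t-.48)])
for t in np.arange(.08,.73,.08): print(round(t,2),((b(t)-b(0))/.25).round(3))
E
```

```text
time: 18.35
eef_pos: [0.477, 0.1131, 0.1358]
ee_rot: [180.0, 0.3, -12.7]
wrist_force: [0.1, 0.2, 0.4]
gripper_width: 0.0598
finger_force: 0.0
time: 18.98
eef_pos: [0.4766, 0.1124, 0.1372]
ee_rot: [179.8, 0.2, -12.6]
wrist_force: [-6.0, -9.0, 7.5]
gripper_width: 0.0287
finger_force: 58.6
[-5.95802991 -8.99897661  7.46059174] [-0.06984743  0.13967117] 0.13723460823849057
0.08 [ 0.043 -0.02 ]
0.16 [ 0.088 -0.037]
0.24 [ 0.134 -0.051]
0.32 [ 0.181 -0.06 ]
0.4 [ 0.229 -0.066]
0.48 [ 0.277 -0.068]
0.56 [ 0.325 -0.066]
0.64 [ 0.373 -0.06 ]
0.72 [ 0.42  -0.051]
```

```bash
python3 -m creep '{"linear":[[0.02,-0.01,0],[0.043,-0.02,0],[0.088,-0.037,0],[0.134,-0.051,0],[0.181,-0.06,0],[0.229,-0.066,0],[0.277,-0.068,0],[0.325,-0.066,0],[0.35,-0.063,0],[0.373,-0.06,0],[0.373,-0.06,0],[0.373,-0.06,0]],"rotation":[[0,0,0],[0,0,0],[0,0,0],[0,0,0],[0,0,0],[0,0,0],[0,0,0],[0,0,0],[0,0,0],[0,0,0],[0,0,0],[0,0,0]],"grip":[0,0,0,0,0,0,0,0,0,0,0,0]}'
```

```text
time: 20.48
eef_pos: [0.5704, 0.0929, 0.1372]
ee_rot: [178.4, 0.2, -12.9]
wrist_force: [-15.1, -79.5, 12.0]
gripper_width: 0.0292
finger_force: 81.1
```

Run:
```python
from w import *
from h import *
s=monitor.get_state(); print(s["eef_pos"],s["joints"],s["wrist_force"],s["moment"])
D={}
for n in("top","side"):
    p,d=cams.read_camera(n); D[n]=(p,d); np.savez(f"pics/{n}3.npz",p=p,d=d)
cv2.imwrite("pics/c4.png",np.hstack([cv2.resize(D["top"][0][150:270,240:360],(400,400)),cv2.resize(D["side"][0][170:290,270:390],(400,400))]))
```

```text
[0.5703693  0.09293288 0.13715372] [ -1.78298624  29.57491879  77.72685798  -1.59605869  73.19057556
 101.57614389] [-15.05805396 -79.50653167  12.00003042] [-11.25669402   2.5993298    0.70216721]
```

View pics/c4.png

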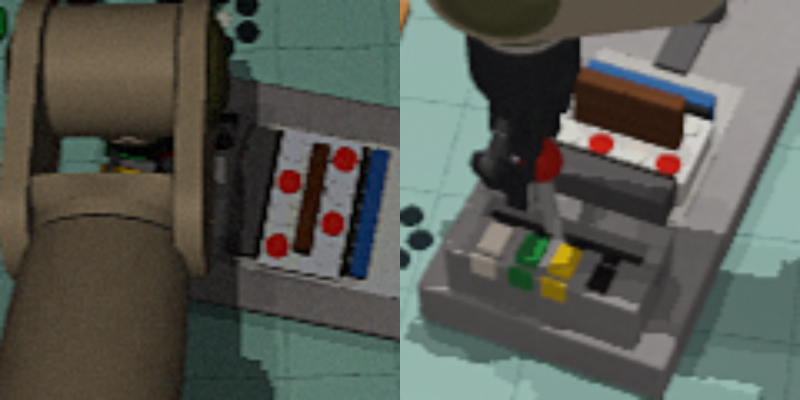

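The side crop shows the finger at (525,170) with the ball at (548,160) on its near side. The lever has stuck near the yellow notch and the fingers are wedged on the ball. I'll ease the grip and see.

```bash
python3 -m creep '{"linear":[[0,0,0],[0,0,0],[0,0,0],[0,0,0]],"rotation":[[0,0,0],[0,0,0],[0,0,0],[0,0,0]],"grip":[0.5,0.7,0.7,0.7]}'
python3 - <<'E'
from w import *
s=monitor.get_state(); print(s["eef_pos"],s["ee_rot"],s["joint_torque"].round(1),s["wrist_force"],M.T@(s["eef_pos"][:2]-c))
E
```

```text
time: 21.08
eef_pos: [0.5708, 0.106, 0.1358]
ee_rot: [179.8, 0.3, -12.7]
wrist_force: [-3.4, -11.7, -0.8]
gripper_width: 0.0594
finger_force: 6.4
[0.57077305 0.10600266 0.13579717] [179.7708284    0.28863259 -12.67236718] [  6.8 -50.5 -22.4   2.6  -0.6  -0. ] [ -3.44005476 -11.68212267  -0.84913985] [0.02340117 0.15406721]
```

I put the vertical component in the y slot, so the tool moved 15 mm sideways instead of up. I'll centre it again and lift.

```bash
python3 -m creep '{"linear":[[0,0.03,-0.02],[0,0.056,-0.06],[0,0.056,-0.2],[0,0.056,-0.35],[0,0.056,-0.5],[-0.1,0.3,-0.5],[-0.2,0.5,-0.5],[-0.3,0.7,-0.5],[-0.3,0.7,-0.5]],"rotation":[[0,0,0],[0,0,0],[0,0,0],[0,0,0],[0,0,0],[0,0,0],[0,0,0],[0,0,0],[0,0,0]],"grip":[0.7,0.7,0.7,0.7,0.7,0.7,0.7,0.7,0.7]}'
python3 - <<'E'
from w import *
from h import *
D={}
for n in("top","side"):
    p,d=cams.read_camera(n); D[n]=(p,d); np.savez(f"pics/{n}4.npz",p=p,d=d)
cv2.imwrite("pics/c5.png",np.hstack([cv2.resize(D["top"][0][150:270,240:360],(400,400)),cv2.resize(D["side"][0][170:290,270:390],(400,400))]))
b=blobs(D["top"][0],(0,150,90),(8,255,255),(262,170,297,240)); b2=blobs(D["side"][0],(0,150,90),(8,255,255),(305,205,365,250))
print([(x[0],x[1]) for x in b],[(x[0],x[1]) for x in b2])
if b and b2:
    X=tri(b2[0][1],b[0][1]); l=M.T@(X[:2]-c); print(X,l,"lever",.48+np.arctan2(l[0],X[2]-.02), monitor.get_state()["eef_pos"])
E
```

```text
time: 22.2
eef_pos: [0.4588, -0.0483, 0.2623]
ee_rot: [180.0, 0.2, -12.9]
wrist_force: [-0.6, 0.5, 0.4]
gripper_width: 0.0597
finger_force: 0.0
[(np.int32(46), array([288.7, 188.2]))] [(np.int32(119), array([309.9, 216.8])), (np.int32(34), array([330. , 212.6])), (np.int32(33), array([349.8, 219. ]))]
[0.56946043 0.09144268 0.16833094] [0.02530897 0.13957321] lever 0.6489975294511289 [ 0.4604033  -0.0465658   0.26186936]
```

View pics/c5.png

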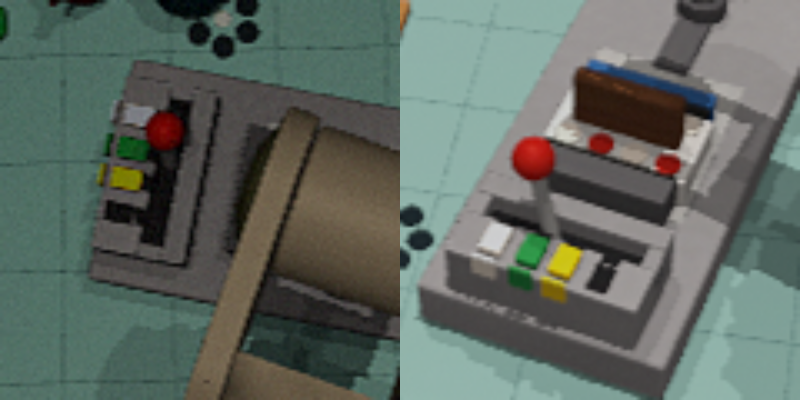

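The lever stands at 0.649 rad, with the ball at (165,131) in the top half of the crop, and it is seated in the green notch. The mould is still clamped. Next is the button.

```bash
python3 -c "
from w import *
from h import *
f=np.load('pics/top0.npz')['p'];b=blobs(f,(45,100,30),(80,255,255),(440,200,497,250))[0];print(plane('top',b[1],.072))
f=np.load('pics/side0.npz')['p'];b=blobs(f,(45,100,30),(80,255,255),(350,112,392,140))[0];print(plane('side',b[1],.072))
go(([.455,-.23,.22],Y),([.4508,-.417,.14],Y),([.4508,-.417,.08],Y),([.4508,-.417,.066],Y))"
```

```text
[ 0.45033186 -0.41880817  0.072     ]
[ 0.45139033 -0.41298945  0.072     ]
t 22.3 pos [ 0.4604 -0.0466  0.2619] rot [-1.7999e+02  1.6000e-01 -1.2690e+01] w 0.0598 F [ 0.4 -0.   0.6]
lin [0.1405, 0.7206, 0.1669] rot [-0.0001, 0.0018, -0.0004] [ 0.455 -0.23   0.22 ]
lin [0.1474, 0.7335, 0.32] rot [0.0, 0.0, 0.0] [ 0.4508 -0.417   0.14  ]
lin [0.0, -0.0, 0.24] rot [0.0, 0.0, 0.0] [ 0.4508 -0.417   0.08  ]
lin [0.0, -0.0, 0.056] rot [0.0, 0.0, 0.0] [ 0.4508 -0.417   0.066 ]
```

```bash
python3 -m creep '{"linear":[[0.04,0.18,0],[0.07,0.36,0.05],[0.11,0.54,0.1],[0.14,0.72,0.167],[0.14,0.72,0.167],[0.14,0.72,0.167]],"rotation":[[0,0,0],[0,0,0],[0,0,0],[0,0,0],[0,0,0],[0,0,0]],"grip":[0,0,0,0,0,0]}' 30
python3 -m creep '{"linear":[[0.04,0.18,0.05],[0.07,0.36,0.12],[0.11,0.54,0.2],[0.147,0.733,0.32],[0.147,0.733,0.32],[0.147,0.733,0.4],[0.147,0.733,0.5],[0.147,0.733,0.55],[0.147,0.733,0.56],[0.147,0.733,0.56]],"rotation":[[0,0,0],[0,0,0],[0,0,0],[0,0,0],[0,0,0],[0,0,0],[0,0,0],[0,0,0],[0,0,0],[0,0,0]],"grip":[0,0,0,0,0,0,0,0,0,0]}'
python3 -c "
from w import *
go(([.4508,-.417,.066],Y))"
```

```text
time: 23.05
eef_pos: [0.4556, -0.2288, 0.2192]
ee_rot: [-180.0, 0.2, -12.6]
wrist_force: [-0.8, 0.2, -0.4]
gripper_width: 0.0003
finger_force: 0.0
time: 24.3
eef_pos: [0.4505, -0.4163, 0.0798]
ee_rot: [179.9, 0.2, -12.6]
wrist_force: [0.0, 1.1, 0.2]
gripper_width: -0.0002
finger_force: 0.0
t 24.3 pos [ 0.4505 -0.4163  0.0798] rot [179.95   0.21 -12.6 ] w -0.0002 F [0.  1.1 0.2]
lin [0.0019, 0.0024, 0.0551] rot [0.0006, 0.0023, 0.0005] [ 0.4508 -0.417   0.066 ]
```

```bash
python3 -m creep '{"linear":[[0,0,0.015],[0,0,0.025],[0,0,0.035],[0,0,0.043],[0,0,0.05],[0,0,0.05]],"rotation":[[0,0,0],[0,0,0],[0,0,0],[0,0,0],[0,0,0],[0,0,0]],"grip":[0,0,0,0,0,0]}'
```

```text
time: 25.05
eef_pos: [0.4505, -0.4169, 0.0706]
ee_rot: [179.8, 0.1, -12.6]
wrist_force: [-4.2, 7.4, 32.1]
gripper_width: 0.0003
finger_force: 16.1
```

The force is 32 N against a spring of about 5 N, so the button is at its stop. I'll withdraw and check.

```bash
python3 -m creep '{"linear":[[0,0,0],[0,0,-0.05],[0,0,-0.2],[0,0,-0.4],[0,0,-0.6],[0,0,-0.7],[0,0,-0.7],[0,0,-0.7]],"rotation":[[0,0,0],[0,0,0],[0,0,0],[0,0,0],[0,0,0],[0,0,0],[0,0,0],[0,0,0]],"grip":[0,0,0,0,0,0,0,0]}'
python3 - <<'E'
from w import *
from h import *
D={}
for n in("top","side"):
    p,d=cams.read_camera(n); D[n]=(p,d)
cv2.imwrite("pics/c6.png",np.hstack([D["top"][0][90:290,130:530],D["side"][0][80:280,200:400]]))
b=blobs(D["top"][0],(0,150,90),(8,255,255),(262,170,297,240)); b2=blobs(D["side"][0],(0,150,90),(8,255,255),(305,205,325,250))
X=tri(b2[0][1],b[0][1]); l=M.T@(X[:2]-c); print(X,l,"lever",.48+np.arctan2(l[0],X[2]-.02), monitor.get_state()["eef_pos"])
E
```

```text
time: 26.05
eef_pos: [0.4503, -0.4162, 0.2395]
ee_rot: [-179.9, 0.4, -12.6]
wrist_force: [0.1, -0.3, 0.4]
gripper_width: -0.0
finger_force: 0.0
[0.56907178 0.09141929 0.16897368] [0.02493488 0.13946527] lever 0.6458404426304049 [ 0.45036258 -0.41621068  0.23951551]
```

View pics/c6.png

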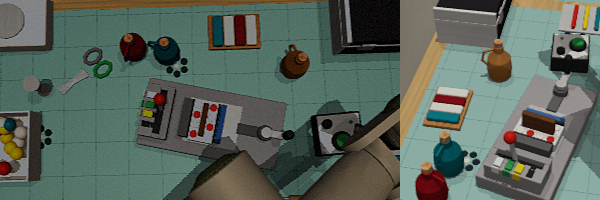

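The mould is clamped at crop (205,123), the lever is at 0.646 in the green notch, the crank is where I left it, and the bystanders have not moved. I'm handing the job in.

```bash
python3 -c "
from plant import bot
print(bot.close_job())"
```

```text
the job is handed in; nothing more can be done
None
```

The job is handed in at about 26 s: the mould is clamped and centred to within about 1 mm, the lever is in the green notch and the start button was pressed to its stop; one mistyped lever move pushed the lever about 15 mm sideways (wrist reading about 80 N, below the 120 N limit), which I corrected.

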